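Bring the nutmeg dispenser round and work its plunger

TASK

Turn the white spice turntable by hand until the dispenser's chute hangs over the steel mixing bowl, then push the dispenser's sprung slanting plunger fully home so that the nutmeg waiting in the chute rolls out into the bowl, and let the plunger spring back up. Do not touch the nutmeg itself, keep both glass jars standing on the turntable, and leave the bowl, the plate and the tongs where they are.

Things in the scene. Friction and masses are not known exactly. Their poses are not given: they have to be found in the camera images.
- turntable: White plastic turntable on a low fixed foot, deck 240 mm across, 16 mm thick. It turns either way with a little friction about its z axis (vertical) and stays where left. Origin: on the axis at the deck's underside, 12 mm above the granite. x points outward along the dispenser's chute (white, 37 mm wide, sloping down to the spout). The turning post is at x = -90 mm.
- hopper (a point): Centre of the lid of the dispenser's glass hopper, at (55, 0, 260) mm in the turntable's frame. The hopper is 100 mm in diameter over its upper 90 mm, then narrows to a white funnel; it turns with the deck and stands above and close beside the plunger.
- post_top (a point): Centre of the top of the upright round aluminium turning post on the turntable, on the side away from the chute, 90 mm from the axis: 16 mm in diameter (19 mm at its 5 mm high head), it stands 54 mm above the deck, with free space around it.
- spout (a point): Open outer end of the chute, middle of its floor, 168 mm from the turntable's axis and about 61 mm above the granite. The nutmeg rolls out here, and lands some 40 mm farther out.
- plunger_top (a point): Centre of the top of the plunger's round aluminium head (32 mm diameter, 10 mm thick, over a yoke plate). Its axis leans 35 degrees outward: push inward and down along (-0.574, 0, -0.819) in the turntable's frame. Up, it lies at (129, 0, 156) mm there. The hopper's side is at x = 105 mm, so a vertical gripper does not fit: lean the tool outward along the axis.
- plunger (a joint): Travel of the plunger in m: 0 = up, 0.018 = fully home. The spring pushes back with 3 N at the start, 7.5 N at the end. A gate plate on its yoke bars the chute and drops below the chute's floor only in the last 2.5 mm of the stroke; keep it down about a second for the nutmeg to pass.
- nutmeg_center (a point): Centre of the whole nutmeg, a brown ball of 26 mm diameter and about 10 g, lying in the chute behind the gate.
- bowl: Steel mixing bowl, 136 mm across the rim, 50 mm high, 3 mm wall, standing loose beside the turntable, its centre about 212 mm from the turntable's axis. Origin: centre of its underside; z up.
- jar_a: Empty open glass jar, 48 mm diameter, 68 mm high, standing loose on the turntable's deck, on the side of +y in its frame. Origin: centre of its underside; z up.
- jar_b: The same kind of jar, on the -y side of the turntable's deck.
- plate: Green ceramic plate, 170 mm diameter, 20 mm high. Origin: centre of its underside.
- tongs: Aluminium tongs, 225 mm long, about 60 mm wide, 24 mm high, lying on the granite. Origin: middle of their length on the underside; x points to the tips.
Things that resemble listed ones, but are neither listed nor needed, are in the scene too. Leave any green or red look-alike of the jar_b alone.

How it is judged:
By the outcome, as a careful person would: the job done as asked, in the order asked, and still so for the second after the job is handed in, with the robot touching nothing.
It also fails if it takes over 64 s, if anything falls off the work surface, if the arm or the gripper's body presses on something with over 40 N, if the wrist force passes 120 N, or if a joint passes its speed limit or range.

ROBOT

A 6-joint arm with a two-finger parallel gripper is mounted at the origin on the work surface. World frame = base frame: x ahead of the robot, y to its left, z up, the work surface at z = 0. Lengths are in m, angles in rad, forces in N, time in s.
With the tool pointing down it reaches from about 0.4 to 0.825 m from the base axis. Payload 7 kg.
Tool frame: the origin (TCP) lies at the very end of the fingers, on their centre line; the grasp point (between the pads) lies 19 mm behind it; z points along the fingers, y is the line along which they close (so a half turn about z gives the same grasp; the last joint's range is limited). The gripper opens to 88 mm and grips with 3 to 60 N. Pads are 19 mm wide; open, the fingers measure 130 mm over their backs; the gripper's body (78 mm by 193 mm) begins 47 mm behind the grasp point.
Start: joints at [1.58, 0.359, 0.012, 0, -1.224, -0.288], TCP at [0.186, 0.649, 0.227] pointing down, gripper open.
Joint ranges: [-3.07, 3.07], [-1.43, 2.12], [-1.02, 1.25], [-3.03, 1.67], [-3.05, -0], [-3.03, 3.03]. Speed limits (rad/s): [2.39, 2.39, 3.01, 3.14, 3.14, 3.14].

INTERFACE

Orientations are given as [roll, pitch, yaw] about the fixed x, y, z axes, in that order (R = Rz(yaw) Ry(pitch) Rx(roll)).
In Python, from station import * gives the robot as it stands.
- The arm moves only by the tool servo_tool, never from a script. Its argument "moves" is a list of rows, each an object of numbers: "jaw": the opening, from 0 (shut) to 1 (fully open); "dx", "dy", "dz": the shift along the world's x, y, z in m; "roll": the turn about the world's z in degrees. A call has exactly 10 rows; each row shifts and turns the commanded pose from where the row before left it; what a row does not reach is not made up. A row lasts 1/8 s, in which the tool goes at most 62.5 mm and 10.7 degrees, less where a joint would pass 70% of its speed; a pose out of reach is approached as far as the arm can. A call with a gripper value outside its range is refused whole. The fingers move at their own pace and stop on an object; "newtons" is the grip in N (left out, the last holds). Time passes only in rows, so rows that do not move let the fingers close, or fill a call up. It gives the time, the measured TCP pose, the force, the opening and the grip force at its end, in the units of the state.
- get_state(): the state, without advancing time (a new reading comes with each control period).
- grab_frame(name): name is "scene" or "top"; returns (picture, depth): 420x560x3 uint8, red, green, blue; 420x560 float32, m along the optical axis (not along the pixel's ray), 0 where there is no reading.
- calibration(name): a dict with "intrinsics" (3x3 intrinsics, pixels), "R" (3x3) and "t" (3): a world point X has camera coordinates R X + t. Camera axes: x right, y down, z forward; pixel columns grow to the right and rows downward; lengths in m; the calibration is good to about 2 mm. A picture is of the moment at which its call begins. calibration takes no time and is no camera call.
- job_done(): hands the job in; it is judged then, once.
The state is a dict: "t": time; "q": joint angles; "qd": joint speeds; "joint_efforts": joint torques, N m; "eef_pos": TCP position; "ee_rot": TCP orientation; "force": force on the tool from outside, world axes, zero at the start; "moment": the same for the moment, N m; "width": finger opening in m; "gripper_force": force on a finger pad.
Only numpy, scipy, OpenCV 4.12 (cv2) and the standard library are available. Lean on these libraries where they do the work, as an engineer would, in place of code of your own. Each camera call takes 0.05 s, during which the arm holds its last target. There are 200 camera calls.

## Working session

There is one attempt and no reset: what is moved stays moved. The work goes in short steps, Python scripts to look and compute and a tool call to move; the robot and the scene stay as the last step left them, time stands still between calls to the robot, and variables do not carry over. Pictures are saved under pics/ and viewed, at most 10 in all, crops included, and the job is handed in when it is done.

Besides the shell and the picture viewer there is one more tool, called after ">>>" as name(argument=value, ...) on one line, values as JSON. servo_tool: Moves the arm, as the interface text tells. Its arguments: {"type":"object","properties":{"moves":{"type":"array","items":{"type":"object","properties":{"jaw":{"type":"number"},"dx":{"type":"number"},"dy":{"type":"number"},"dz":{"type":"number"},"roll":{"type":"number"}}}},"newtons":{"type":"number"}},"required":["moves"]}

```bash
ls; mkdir -p pics; python3 - <<'E'
from station import *
import cv2,numpy as np
for n in("scene","top"):
    p,d=grab_frame(n); np.savez(f"pics/{n}0.npz",p=p,d=d); cv2.imwrite(f"pics/{n}0.png",p[:,:,::-1]); c=calibration(n); print(n,c)
s=get_state();print(s)
E
```

```text
pics
scene {'intrinsics': array([[514.75079927,   0.        , 278.84978976],
       [  0.        , 514.75079927, 211.9205214 ],
       [  0.        ,   0.        ,   1.        ]]), 'R': array([[-0.4631621 ,  0.88624166,  0.00752251],
       [ 0.68031449,  0.36095606, -0.63787375],
       [-0.56802559, -0.29032127, -0.77010421]]), 't': array([ 0.16672468, -0.28866615,  1.72950394])}
top {'intrinsics': array([[398.94250272,   0.        , 280.27146404],
       [  0.        , 398.94250272, 205.4787438 ],
       [  0.        ,   0.        ,   1.        ]]), 'R': array([[ 0.02545053, -0.99959637,  0.01262429],
       [-0.99315486, -0.02672258, -0.11370718],
       [ 0.11399864, -0.00964397, -0.9934341 ]]), 't': array([0.0540194 , 0.5959353 , 0.97962379])}
{'t': 0.1, 'q': array([ 1.58008680e+00,  3.59291680e-01,  1.11671330e-02, -2.85249934e-04,
       -1.22409834e+00, -2.88089388e-01]), 'qd': array([ 1.49125526e-04, -1.32000530e-03,  7.23055811e-05,  1.97750686e-03,
        2.05433334e-04, -1.16270596e-03]), 'joint_efforts': array([-1.02461607e-03, -5.84163022e+01,  2.93754119e+01,  7.01548129e+00,
        1.01761395e-02, -5.39651626e-05]), 'eef_pos': array([0.18568166, 0.64851495, 0.22574307]), 'ee_rot': array([ 3.14014869e+00, -1.48229215e-04, -2.78895923e-01]), 'force': array([-0.60066237, -0.35380755,  0.68529217]), 'moment': array([-0.01914628, -0.03884296, -0.00110273]), 'gripper_force': 0.0, 'width': 0.08784143179427002}
```

View pics/scene0.png

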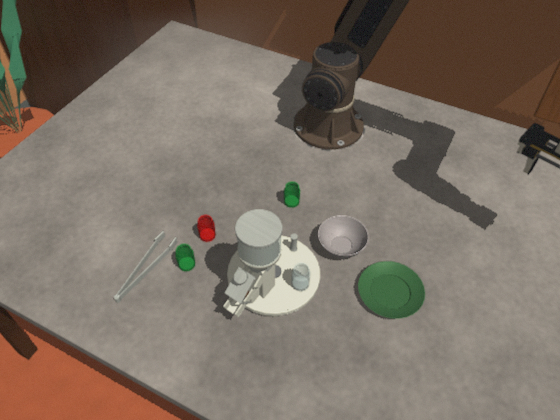

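View pics/top0.png

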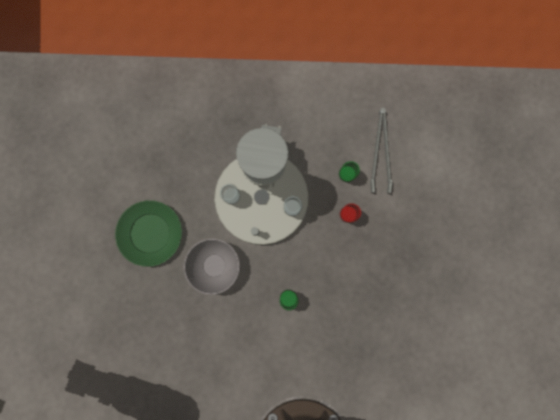

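```bash
cat > h.py <<'E'
from station import *
import cv2,numpy as np
def cloud(n,f=None):
    if f is None: p,d=grab_frame(n)
    else: z=np.load(f);p,d=z['p'],z['d']
    c=calibration(n);K=c['intrinsics'];v,u=np.mgrid[:420,:560]
    C=np.stack([(u-K[0,2])/K[0,0]*d,(v-K[1,2])/K[1,1]*d,d],-1)
    X=(C-c['t'])@c['R']; X[d==0]=np.nan
    return p,X
def proj(n,P):
    c=calibration(n);q=(c['R']@np.asarray(P)+c['t']);q=c['intrinsics']@q;return q[:2]/q[2]
E
python3 - <<'E'
from h import *
S,XS=cloud("scene","pics/scene0.npz");T,XT=cloud("top","pics/top0.npz")
def circ(m,X):
    P=X[m][:,:2].astype(np.float32);(c,r)=cv2.minEnclosingCircle(P);return c,r,len(P)
# deck: white at z~28mm
for n,I,X in(("scene",S,XS),("top",T,XT)):
    w=(I.min(-1)>120)&(abs(X[...,2]-.028)<.006)
    print(n,"deck",circ(w,X), np.nanmedian(X[...,2][w]))
    v,u=np.mgrid[:420,:560]
    for nm,box in dict(bowl=((315,215,370,262),(183,238,243,298)),hop=((235,212,284,235),(236,128,290,180)),).items():
        b=box[0 if n=="scene" else 1]
        m=(u>=b[0])&(u<b[2])&(v>=b[1])&(v<b[3])&np.isfinite(X[...,2])
        zz=X[...,2]
        zt=np.nanpercentile(zz[m],97); m2=m&(zz>zt-.008); print(nm,zt,circ(m2,X))
    # post
    b=((288,230,302,250),(248,225,264,240))[0 if n=="scene" else 1]
    m=(u>=b[0])&(u<b[2])&(v>=b[1])&(v<b[3]);m2=m&(X[...,2]>.07);print("post",X[m2].mean(0) if m2.any() else None,m2.sum())
a=cv2.resize(S[200:325,200:345,::-1],None,fx=4.8,fy=4.8,interpolation=cv2.INTER_CUBIC);cv2.imwrite("pics/crop1.png",a)
E
```

```text
scene deck ((0.46976473927497864, -0.06077008321881294), 0.4190094470977783, 2618) 0.029386863491326257
bowl 0.0518790705111598 ((0.4363868534564972, 0.23051801323890686), 0.07015623897314072, 318)
hop 0.2768670858405213 ((0.6689322590827942, 0.10845261812210083), 0.05124194175004959, 971)
post [0.52693594 0.12880587 0.08165497] 50
top deck ((0.6146226525306702, 0.12098466604948044), 0.11855651438236237, 3246) 0.02854449239562415
bowl 0.05055372120660873 ((0.4384669363498688, 0.23508547246456146), 0.06782706826925278, 422)
hop 0.27485593549896026 ((0.6703969240188599, 0.11059518158435822), 0.051332294940948486, 2048)
post [0.52666162 0.13078441 0.08285304] 48
```

View pics/crop1.png

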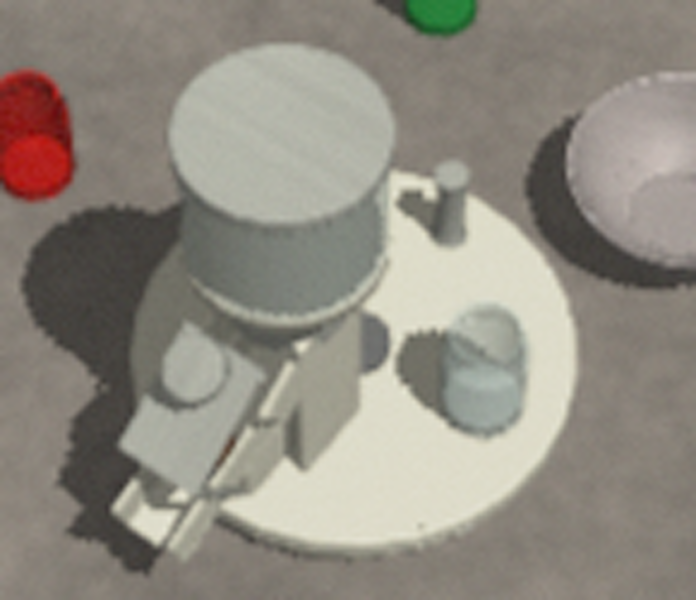

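```bash
python3 - <<'E'
from h import *
A=np.array([.6155,.118,.012]);th=np.deg2rad(-8.1);R=np.array([[np.cos(th),np.sin(th),0],[-np.sin(th),np.cos(th),0],[0,0,1]])
for n in("scene","top"):
    p,X=cloud(n,f"pics/{n}0.npz");L=(X-A)@R.T*1000
    x,y,z=L[...,0],L[...,1],L[...,2]
    print(n);m=(abs(y)<35)&(x>95)&(x<200)&(z>0)
    Z=z+.574/.819*(x-129)   # height of the slanted plane at x=129
    for y0 in range(-30,31,6):
        print(y0,[ (int(z[k].mean()),int(Z[k].mean())) if (k:=m&(abs(y-y0)<3)&(abs(x-x0)<3)).any() else 0 for x0 in range(105,185,6)])
    for nm,c in(("jarA",(0,80)),("jarB",(0,-80))):
        k=(np.hypot(x-c[0],y-c[1])<35)&(z>40);print(nm,L[k].mean(0))
E
```

```text
scene
-30 [0, 0, 0, 0, 0, 0, 0, 0, 0, (102, 121), 0, 0, 0, 0]
-24 [(143, 127), (141, 128), 0, 0, (127, 127), (123, 127), (119, 127), (114, 127), (111, 127), (97, 118), 0, 0, 0, 0]
-18 [(210, 193), 0, 0, (160, 157), (138, 138), (126, 129), (94, 102), (90, 102), (81, 98), (73, 94), (64, 90), (69, 99), (75, 107), 0]
-12 [(221, 203), (160, 148), (161, 153), (161, 156), (154, 154), (134, 138), (97, 106), (88, 100), (83, 99), (66, 87), (50, 75), 0, 0, 0]
-6 [(216, 197), 0, (163, 156), (160, 156), (146, 147), (136, 140), (105, 113), (90, 103), (88, 105), (75, 95), (51, 75), 0, 0, 0]
0 [(207, 189), (112, 99), (106, 98), (159, 155), (145, 146), (139, 143), (110, 118), (80, 93), (87, 104), (73, 94), (52, 77), 0, 0, 0]
6 [(183, 166), (71, 59), (87, 79), (127, 123), (137, 137), (133, 137), (120, 128), (97, 109), (102, 119), (96, 116), (50, 75), (54, 82), 0, 0]
12 [(134, 116), (87, 74), (92, 83), (132, 128), (133, 132), (112, 116), (115, 123), (108, 121), (104, 121), (88, 108), (67, 92), (72, 102), 0, 0]
18 [(89, 72), (92, 80), (74, 66), (95, 90), (104, 104), (92, 96), (94, 103), (86, 98), (86, 1
[... 574 characters left out ...]
, (110, 127), (108, 128), 0, 0, 0, 0]
-6 [(260, 242), 0, 0, 0, 0, 0, (149, 156), (114, 128), (110, 127), (108, 128), 0, 0, 0, 0]
0 [(260, 242), 0, 0, 0, 0, 0, (148, 156), 0, (111, 129), (108, 128), 0, 0, 0, 0]
6 [(260, 242), 0, 0, 0, 0, 0, 0, 0, (111, 128), (107, 128), 0, 0, 0, 0]
12 [(260, 242), 0, 0, 0, 0, 0, 0, 0, (111, 128), (107, 127), 0, 0, 0, 0]
18 [0, 0, 0, 0, 0, 0, 0, 0, (112, 128), (107, 127), 0, (75, 105), 0, 0]
24 [0, 0, 0, 0, 0, 0, 0, 0, (110, 128), (104, 126), 0, 0, 0, 0]
30 [0, 0, 0, 0, 0, 0, 0, 0, 0, 0, 0, 0, 0, 0]
jarA [-12.69241972  73.36219777  71.24443573]
jarB [-14.27737371 -80.01051295  75.78199584]<stdin>:11: RuntimeWarning: Mean of empty slice.
  ret = um.true_divide(
```

>>> servo_tool(moves=[{"dx":0.03,"dy":-0.05,"roll":-10},{"dx":0.03,"dy":-0.05,"roll":-10},{"dx":0.03,"dy":-0.05,"roll":-10},{"dx":0.03,"dy":-0.05,"roll":-10},{"dx":0.03,"dy":-0.05},{"dx":0.03,"dy":-0.05},{"jaw":0.35},{},{},{}])

```text
$.moves[0]: bad value
```

```bash
python3 -c "
from station import *
s=get_state();print(s['t'],s['q'],s['eef_pos'],s['ee_rot'],s['force'],s['width'])"
```

```text
0.1 [ 1.58008680e+00  3.59291680e-01  1.11671330e-02 -2.85249934e-04
 -1.22409834e+00 -2.88089388e-01] [0.18568166 0.64851495 0.22574307] [ 3.14014869e+00 -1.48229215e-04 -2.78895923e-01] [-0.60066237 -0.35380755  0.68529217] 0.08784143179427002
```

>>> servo_tool(moves=[{"dx":0.03,"dy":-0.05,"dz":0,"roll":-10,"jaw":1},{"dx":0.03,"dy":-0.05,"dz":0,"roll":-10,"jaw":1},{"dx":0.03,"dy":-0.05,"dz":0,"roll":-10,"jaw":1},{"dx":0.03,"dy":-0.05,"dz":0,"roll":-10,"jaw":1},{"dx":0.03,"dy":-0.05,"dz":0,"roll":0,"jaw":1},{"dx":0.03,"dy":-0.05,"dz":0,"roll":0,"jaw":0.4},{"dx":0,"dy":0,"dz":0,"roll":0,"jaw":0.4},{"dx":0,"dy":0,"dz":0,"roll":0,"jaw":0.4},{"dx":0,"dy":0,"dz":0,"roll":0,"jaw":0.4},{"dx":0,"dy":0,"dz":0,"roll":0,"jaw":0.4}], newtons=10)

```text
t: 1.35
eef_pos: [0.3653, 0.3497, 0.2263]
ee_rot: [3.141, -0.0, -0.976]
force: [-0.1, -0.7, 0.2]
width: 0.0434
gripper_force: 0.0
```

```bash
python3 -c "
from station import *
s=get_state();print(s['t'],s['q'],s['eef_pos'],s['ee_rot'],s['force'],s['width'])"
```

```text
1.35 [ 1.15259829e+00  7.84224650e-02 -3.53800040e-01 -3.30544209e-05
 -1.13904152e+00 -5.57306741e-01] [0.36528862 0.34970491 0.22630691] [ 3.14117985e+00 -2.21893445e-04 -9.75518570e-01] [-0.10534021 -0.6729337   0.15550685] 0.04339144331690466
```

>>> servo_tool(moves=[{"dx":0.0162,"dy":-0.022,"dz":0,"roll":-10,"jaw":0.5},{"dx":0.0162,"dy":-0.022,"dz":0,"roll":-10,"jaw":0.5},{"dx":0.0162,"dy":-0.022,"dz":0,"roll":-10,"jaw":0.5},{"dx":0.0162,"dy":-0.022,"dz":0,"roll":-10,"jaw":0.5},{"dx":0.0162,"dy":-0.022,"dz":0,"roll":-10,"jaw":0.5},{"dx":0.0162,"dy":-0.022,"dz":0,"roll":-10,"jaw":0.5},{"dx":0.0162,"dy":-0.022,"dz":0,"roll":-10,"jaw":0.5},{"dx":0.0162,"dy":-0.022,"dz":0,"roll":-10,"jaw":0.5},{"dx":0.0162,"dy":-0.022,"dz":0,"roll":-10,"jaw":0.5},{"dx":0.0162,"dy":-0.022,"dz":0,"roll":-10,"jaw":0.5}])

```text
t: 2.6
eef_pos: [0.5282, 0.1289, 0.2263]
ee_rot: [-3.142, -0.0, -2.727]
force: [-0.2, 0.5, 0.1]
width: 0.0439
gripper_force: 0.0
```

>>> servo_tool(moves=[{"dx":0,"dy":0,"dz":0,"roll":-10.6,"jaw":0.5},{"dx":0,"dy":0,"dz":0,"roll":-10.6,"jaw":0.5},{"dx":0,"dy":0,"dz":0,"roll":-10.6,"jaw":0.5},{"dx":0,"dy":0,"dz":-0.02,"roll":0,"jaw":0.5},{"dx":0,"dy":0,"dz":-0.02,"roll":0,"jaw":0.5},{"dx":0,"dy":0,"dz":-0.02,"roll":0,"jaw":0.5},{"dx":0,"dy":0,"dz":-0.01,"roll":0,"jaw":0.5},{"dx":0,"dy":0,"dz":0,"roll":0,"jaw":0.5},{"dx":0,"dy":0,"dz":0,"roll":0,"jaw":0.5},{"dx":0,"dy":0,"dz":0,"roll":0,"jaw":0.5}])

```text
t: 3.85
eef_pos: [0.5282, 0.1292, 0.1573]
ee_rot: [3.141, 0.001, 3.006]
force: [-0.6, 0.6, 0.8]
width: 0.0436
gripper_force: 0.0
```

```bash
python3 -c "
from h import *
s=get_state();print(s['t'],s['q'],s['eef_pos'],s['ee_rot'],s['force'],s['width'])
p,d=grab_frame('scene');cv2.imwrite('pics/s2.png',cv2.resize(p[150:330,180:420,::-1],None,fx=3,fy=3))"
```

```text
3.85 [ 6.00425469e-01  2.00451863e-01 -3.76832294e-01  1.58995715e-04
 -9.92203691e-01 -2.30684032e+00] [0.5281778  0.12915689 0.15732907] [3.14081294e+00 1.05919426e-03 3.00606058e+00] [-0.62448586  0.56388401  0.80264791] 0.043610047819869775
```

View pics/s2.png

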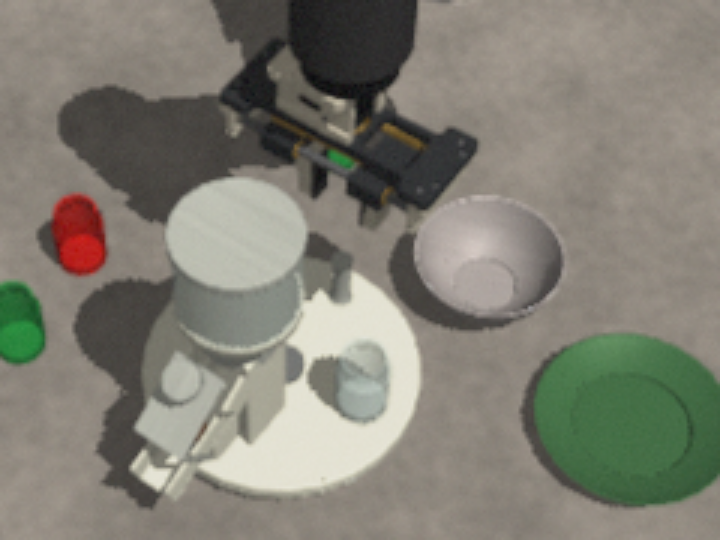

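>>> servo_tool(moves=[{"dx":0,"dy":0,"dz":-0.02,"roll":0,"jaw":0.5},{"dx":0,"dy":0,"dz":-0.02,"roll":0,"jaw":0.5},{"dx":0,"dy":0,"dz":-0.02,"roll":0,"jaw":0.5},{"dx":0,"dy":0,"dz":-0.02,"roll":0,"jaw":0.5},{"dx":0,"dy":0,"dz":-0.02,"roll":0,"jaw":0.5},{"dx":0,"dy":0,"dz":-0.01,"roll":0,"jaw":0.5},{"dx":0,"dy":0,"dz":0,"roll":0,"jaw":0.27},{"dx":0,"dy":0,"dz":0,"roll":0,"jaw":0.27},{"dx":0,"dy":0,"dz":0,"roll":0,"jaw":0.27},{"dx":0,"dy":0,"dz":0,"roll":0,"jaw":0.27}])

```text
t: 5.15
eef_pos: [0.528, 0.1291, 0.0471]
ee_rot: [3.141, 0.001, 3.006]
force: [0.3, -0.1, -0.2]
width: 0.024
gripper_force: 0.0
```

```bash
python3 -c "
import numpy as np
A=np.array([.6155,.118]);
p=lambda a:A+.09*np.array([np.cos(np.deg2rad(a)),np.sin(np.deg2rad(a))])
a=172
print(p(a))
while a<327.1:
    n=a+5.17; print(round(n,1),np.round((p(n)-p(a))*1000,1)); a=n"
```

```text
[0.52637587 0.13052558]
177.2 [-0.8 -8.1]
182.3 [-0.  -8.1]
187.5 [ 0.7 -8.1]
192.7 [ 1.4 -8. ]
197.8 [ 2.1 -7.8]
203.0 [ 2.8 -7.6]
208.2 [ 3.5 -7.3]
213.4 [ 4.2 -7. ]
218.5 [ 4.8 -6.6]
223.7 [ 5.3 -6.1]
228.9 [ 5.9 -5.6]
234.0 [ 6.3 -5.1]
239.2 [ 6.8 -4.5]
244.4 [ 7.2 -3.8]
249.5 [ 7.5 -3.2]
254.7 [ 7.7 -2.5]
259.9 [ 7.9 -1.8]
265.1 [ 8.  -1.1]
270.2 [ 8.1 -0.3]
275.4 [8.1 0.4]
280.6 [8.  1.1]
285.7 [7.9 1.8]
290.9 [7.7 2.6]
296.1 [7.4 3.2]
301.2 [7.1 3.9]
306.4 [6.7 4.5]
311.6 [6.3 5.1]
316.8 [5.8 5.7]
321.9 [5.3 6.2]
327.1 [4.7 6.6]
```

>>> servo_tool(moves=[{"dx":-0.0008,"dy":-0.0081,"dz":0,"roll":5.17,"jaw":0.27},{"dx":0,"dy":-0.0081,"dz":0,"roll":5.17,"jaw":0.27},{"dx":0.0007,"dy":-0.0081,"dz":0,"roll":5.17,"jaw":0.27},{"dx":0.0014,"dy":-0.008,"dz":0,"roll":5.17,"jaw":0.27},{"dx":0.0021,"dy":-0.0078,"dz":0,"roll":5.17,"jaw":0.27},{"dx":0.0028,"dy":-0.0076,"dz":0,"roll":5.17,"jaw":0.27},{"dx":0.0035,"dy":-0.0073,"dz":0,"roll":5.17,"jaw":0.27},{"dx":0.0042,"dy":-0.007,"dz":0,"roll":5.17,"jaw":0.27},{"dx":0.0048,"dy":-0.0066,"dz":0,"roll":5.17,"jaw":0.27},{"dx":0.0053,"dy":-0.0061,"dz":0,"roll":5.17,"jaw":0.27}])

```text
t: 6.4
eef_pos: [0.5524, 0.0545, 0.047]
ee_rot: [-3.141, 0.001, -2.372]
force: [-0.0, 2.4, 1.4]
width: 0.0237
gripper_force: 0.9
```

>>> servo_tool(moves=[{"dx":0.0059,"dy":-0.0056,"dz":0,"roll":5.17,"jaw":0.27},{"dx":0.0063,"dy":-0.0051,"dz":0,"roll":5.17,"jaw":0.27},{"dx":0.0068,"dy":-0.0045,"dz":0,"roll":5.17,"jaw":0.27},{"dx":0.0072,"dy":-0.0038,"dz":0,"roll":5.17,"jaw":0.27},{"dx":0.0075,"dy":-0.0032,"dz":0,"roll":5.17,"jaw":0.27},{"dx":0.0077,"dy":-0.0025,"dz":0,"roll":5.17,"jaw":0.27},{"dx":0.0079,"dy":-0.0018,"dz":0,"roll":5.17,"jaw":0.27},{"dx":0.008,"dy":-0.0011,"dz":0,"roll":5.17,"jaw":0.27},{"dx":0.0081,"dy":-0.0003,"dz":0,"roll":5.17,"jaw":0.27},{"dx":0.0081,"dy":0.0004,"dz":0,"roll":5.17,"jaw":0.27}])

```text
t: 7.65
eef_pos: [0.6249, 0.0268, 0.0465]
ee_rot: [3.141, 0.0, -1.47]
force: [-2.1, 1.3, 0.4]
width: 0.0237
gripper_force: 0.9
```

>>> servo_tool(moves=[{"dx":0.008,"dy":0.0011,"dz":0,"roll":5.17,"jaw":0.27},{"dx":0.0079,"dy":0.0018,"dz":0,"roll":5.17,"jaw":0.27},{"dx":0.0077,"dy":0.0026,"dz":0,"roll":5.17,"jaw":0.27},{"dx":0.0074,"dy":0.0032,"dz":0,"roll":5.17,"jaw":0.27},{"dx":0.0071,"dy":0.0039,"dz":0,"roll":5.17,"jaw":0.27},{"dx":0.0067,"dy":0.0045,"dz":0,"roll":5.17,"jaw":0.27},{"dx":0.0063,"dy":0.0051,"dz":0,"roll":5.17,"jaw":0.27},{"dx":0.0058,"dy":0.0057,"dz":0,"roll":5.17,"jaw":0.27},{"dx":0.0053,"dy":0.0062,"dz":0,"roll":5.17,"jaw":0.27},{"dx":0.0047,"dy":0.0066,"dz":0,"roll":5.17,"jaw":0.27}])

```text
t: 8.9
eef_pos: [0.6917, 0.0671, 0.0464]
ee_rot: [3.14, 0.001, -0.568]
force: [-0.9, -0.8, 0.6]
width: 0.0237
gripper_force: 1.0
```

```bash
python3 -c "
from h import *
s=get_state();print(s['t'],s['q'],s['eef_pos'],s['ee_rot'],s['force'],s['width'])
p,d=grab_frame('scene');cv2.imwrite('pics/s3.png',cv2.resize(p[150:330,180:420,::-1],None,fx=3,fy=3))
p,X=cloud('top');m=np.isfinite(X[...,2])&(abs(X[...,2]-.272)<.008)&(np.hypot(X[...,0]-.569,X[...,1]-.148)<.08);c,r=cv2.minEnclosingCircle(X[m][:,:2].astype('float32'));print(c,r,np.median(X[m],0))
print(np.rad2deg(np.arctan2(c[1]-.118,c[0]-.6155)))"
```

```text
8.9 [ 3.76306064e-01  5.37044154e-01 -1.42227205e-01  1.36616392e-04
 -8.92901238e-01  6.26804709e-01] [0.69172893 0.06705335 0.04644358] [ 3.14041565e+00  7.21180844e-04 -5.67600225e-01] [-0.94175871 -0.831185    0.59506992] 0.023736172819170214
(0.5702055096626282, 0.14909498393535614) 0.050969257950782776 [0.5714148  0.14603859 0.27249183]
145.53012963611135
```

View pics/s3.png

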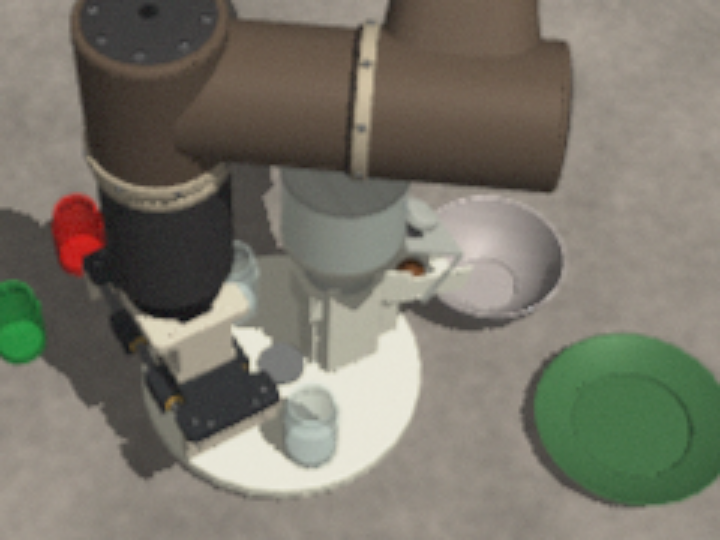

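>>> servo_tool(moves=[{"dx":0.0014,"dy":0.0023,"dz":0,"roll":1,"jaw":0.27},{"dx":0.0007,"dy":0.0011,"dz":0,"roll":1,"jaw":0.27},{"dx":0,"dy":0,"dz":0,"roll":0,"jaw":0.27},{"dx":-0.0008,"dy":-0.0014,"dz":0,"roll":0,"jaw":0.4},{"dx":0,"dy":0,"dz":0,"roll":0,"jaw":0.5},{"dx":0,"dy":0,"dz":0.02,"roll":0,"jaw":0.5},{"dx":0,"dy":0,"dz":0.03,"roll":0,"jaw":0.5},{"dx":0,"dy":0,"dz":0.04,"roll":0,"jaw":0.5},{"dx":0,"dy":0,"dz":0.04,"roll":0,"jaw":0.5},{"dx":0,"dy":0,"dz":0.04,"roll":0,"jaw":0.5}])

```text
t: 10.25
eef_pos: [0.6934, 0.0694, 0.2181]
ee_rot: [-3.141, -0.0, -0.535]
force: [0.2, -0.6, -0.4]
width: 0.0438
gripper_force: 0.0
```

>>> servo_tool(moves=[{"dx":0,"dy":0,"dz":0.04,"roll":0,"jaw":0},{"dx":0,"dy":0,"dz":0.04,"roll":0,"jaw":0},{"dx":0,"dy":0,"dz":0.02,"roll":0,"jaw":0},{"dx":-0.03,"dy":0.02,"dz":0,"roll":0,"jaw":0},{"dx":-0.03,"dy":0.02,"dz":0,"roll":0,"jaw":0},{"dx":-0.03,"dy":0.02,"dz":0,"roll":0,"jaw":0},{"dx":-0.03,"dy":0.02,"dz":0,"roll":0,"jaw":0},{"dx":-0.03,"dy":0.02,"dz":0,"roll":0,"jaw":0},{"dx":-0.04,"dy":0.03,"dz":0,"roll":0,"jaw":0},{"dx":-0.04,"dy":0.03,"dz":0,"roll":0,"jaw":0}])

```text
t: 11.5
eef_pos: [0.4623, 0.2301, 0.3168]
ee_rot: [-3.141, -0.0, -0.536]
force: [-0.6, 0.7, -0.6]
width: 0.0005
gripper_force: 0.0
```

```bash
python3 -c "
from h import *
s=get_state();print(s['t'],s['q'],s['eef_pos'],s['ee_rot'],s['force'],s['width'])
p,d=grab_frame('scene');cv2.imwrite('pics/s4.png',cv2.resize(p[150:330,180:420,::-1],None,fx=3,fy=3))
p,X=cloud('top');np.savez('pics/top4.npz',X=X,p=p)
m=(abs(X[...,2]-.082)<.006)&(np.hypot(X[...,0]-.691,X[...,1]-.069)<.04);c=X[m].mean(0);print('post',c,m.sum(),np.rad2deg(np.arctan2(c[1]-.118,c[0]-.6155)))
p,X=cloud('scene');m=(X[...,2]>.262)&(X[...,2]<.282)&(np.hypot(X[...,0]-.569,X[...,1]-.148)<.08);c,r=cv2.minEnclosingCircle(X[m][:,:2].astype('float32'));print(c,r,np.rad2deg(np.arctan2(c[1]-.118,c[0]-.6155)))
"
```

```text
11.5 [ 8.42304628e-01  4.58358921e-02 -1.82535512e-01 -9.19803701e-05
 -1.34161664e+00  1.92495975e-01] [0.46227007 0.2300735  0.31675499] [-3.14078216e+00 -6.66941615e-05 -5.36016611e-01] [-0.62002001  0.70949868 -0.57496837] 0.0005309363922496465
post [0.6918533  0.06998117 0.08259277] 47 -32.16591672608092
(0.5683601498603821, 0.1466587483882904) 0.052502695471048355 148.70242242602873
```

View pics/s4.png

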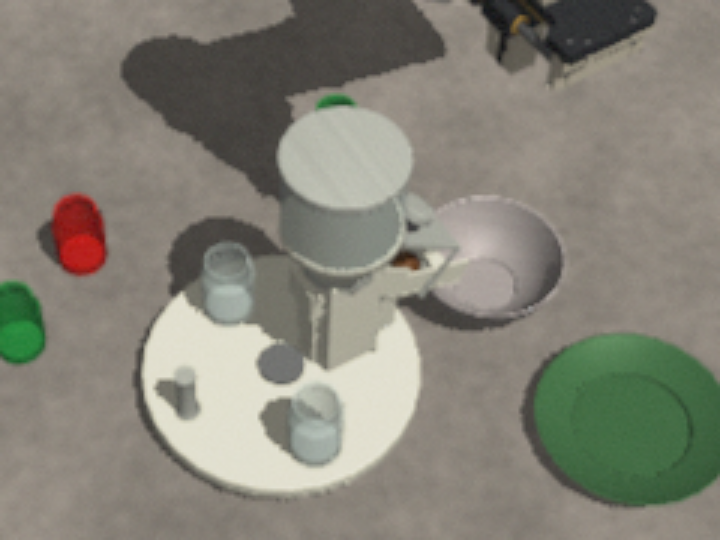

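>>> servo_tool(moves=[{"dx":0.013,"dy":-0.025,"dz":0,"roll":-1,"jaw":0},{"dx":0,"dy":0,"dz":-0.03,"roll":0,"jaw":0},{"dx":0,"dy":0,"dz":-0.03,"roll":0,"jaw":0},{"dx":0,"dy":0,"dz":-0.03,"roll":0,"jaw":0},{"dx":0,"dy":0,"dz":-0.03,"roll":0,"jaw":0},{"dx":0,"dy":0,"dz":-0.03,"roll":0,"jaw":0},{"dx":0,"dy":0,"dz":-0.02,"roll":0,"jaw":0},{"dx":0,"dy":0,"dz":-0.01,"roll":0,"jaw":0},{"dx":0,"dy":0,"dz":0,"roll":0,"jaw":0},{"dx":0,"dy":0,"dz":0,"roll":0,"jaw":0}])

```text
t: 12.9
eef_pos: [0.4771, 0.2046, 0.1374]
ee_rot: [-3.14, -0.001, -0.553]
force: [-0.2, 0.1, -0.3]
width: 0.0006
gripper_force: 0.0
```

```bash
python3 -c "
from h import *
s=get_state();print(s['t'],s['q'],s['eef_pos'],s['ee_rot'],s['force'],s['width'])
p,d=grab_frame('scene');cv2.imwrite('pics/s5.png',cv2.resize(p[180:300,250:410,::-1],None,fx=4.5,fy=4.5))
"
```

```text
12.9 [ 7.83786306e-01  1.81668129e-01 -4.53609782e-01  3.62615996e-04
 -9.34171847e-01  2.33879893e-01] [0.47713733 0.20463602 0.13741441] [-3.14035042e+00 -5.95990516e-04 -5.52915124e-01] [-0.15396422  0.11919932 -0.28694155] 0.0005765638244231883
```

View pics/s5.png

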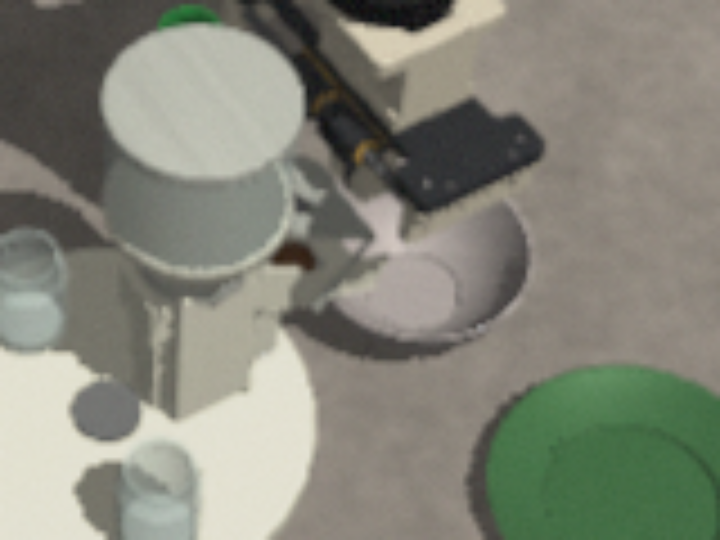

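>>> servo_tool(moves=[{"dx":0,"dy":0,"dz":-0.005,"roll":0,"jaw":0},{"dx":0,"dy":0,"dz":-0.004,"roll":0,"jaw":0},{"dx":0,"dy":0,"dz":-0.002,"roll":0,"jaw":0},{"dx":0.001,"dy":-0.0006,"dz":-0.0016,"roll":0,"jaw":0},{"dx":0.001,"dy":-0.0006,"dz":-0.0016,"roll":0,"jaw":0},{"dx":0.001,"dy":-0.0006,"dz":-0.0016,"roll":0,"jaw":0},{"dx":0.001,"dy":-0.0006,"dz":-0.0016,"roll":0,"jaw":0},{"dx":0.001,"dy":-0.0006,"dz":-0.0016,"roll":0,"jaw":0},{"dx":0,"dy":0,"dz":0,"roll":0,"jaw":0},{"dx":0,"dy":0,"dz":0,"roll":0,"jaw":0}])

```text
t: 14.2
eef_pos: [0.4814, 0.2014, 0.1176]
ee_rot: [3.142, 0.0, -0.553]
force: [-2.2, -0.0, 3.2]
width: 0.0005
gripper_force: 1.9
```

>>> servo_tool(moves=[{"dx":0.001,"dy":-0.0006,"dz":-0.0016,"roll":0,"jaw":0},{"dx":0.001,"dy":-0.0006,"dz":-0.0016,"roll":0,"jaw":0},{"dx":0.001,"dy":-0.0006,"dz":-0.0016,"roll":0,"jaw":0},{"dx":0.001,"dy":-0.0006,"dz":-0.0016,"roll":0,"jaw":0},{"dx":0.001,"dy":-0.0006,"dz":-0.0016,"roll":0,"jaw":0},{"dx":0.001,"dy":-0.0006,"dz":-0.0016,"roll":0,"jaw":0},{"dx":0.001,"dy":-0.0006,"dz":-0.0016,"roll":0,"jaw":0},{"dx":0,"dy":0,"dz":0,"roll":0,"jaw":0},{"dx":0,"dy":0,"dz":0,"roll":0,"jaw":0},{"dx":0,"dy":0,"dz":0,"roll":0,"jaw":0}])

```text
t: 15.45
eef_pos: [0.4882, 0.1981, 0.107]
ee_rot: [-3.14, 0.001, -0.553]
force: [-10.5, 6.0, 11.5]
width: 0.0007
gripper_force: 8.2
```

>>> servo_tool(moves=[{"dx":0,"dy":0,"dz":0,"roll":0,"jaw":0},{"dx":0,"dy":0,"dz":0,"roll":0,"jaw":0},{"dx":0,"dy":0,"dz":0,"roll":0,"jaw":0},{"dx":0,"dy":0,"dz":0,"roll":0,"jaw":0},{"dx":0,"dy":0,"dz":0,"roll":0,"jaw":0},{"dx":0,"dy":0,"dz":0,"roll":0,"jaw":0},{"dx":0,"dy":0,"dz":0,"roll":0,"jaw":0},{"dx":0,"dy":0,"dz":0,"roll":0,"jaw":0},{"dx":0,"dy":0,"dz":0,"roll":0,"jaw":0},{"dx":0,"dy":0,"dz":0,"roll":0,"jaw":0}])

```text
t: 16.7
eef_pos: [0.4882, 0.1981, 0.107]
ee_rot: [-3.14, 0.001, -0.553]
force: [-11.2, 5.9, 11.4]
width: 0.0004
gripper_force: 8.2
```

```bash
python3 -c "
from h import *
p,d=grab_frame('scene');cv2.imwrite('pics/s6.png',cv2.resize(p[180:300,250:410,::-1],None,fx=4.5,fy=4.5))
"
```

```text
(no output)
```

View pics/s6.png

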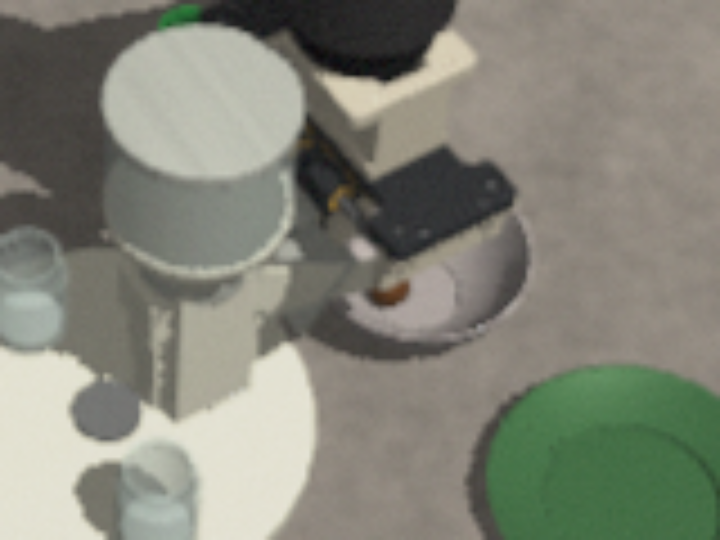

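The nutmeg is now in the bowl, at (390,292) in the crop. I'll back off along the plunger's axis, then go up.

>>> servo_tool(moves=[{"dx":-0.001,"dy":0.0006,"dz":0.0016,"roll":0,"jaw":0},{"dx":-0.002,"dy":0.0012,"dz":0.0033,"roll":0,"jaw":0},{"dx":-0.002,"dy":0.0012,"dz":0.0033,"roll":0,"jaw":0},{"dx":-0.002,"dy":0.0012,"dz":0.0033,"roll":0,"jaw":0},{"dx":-0.002,"dy":0.0012,"dz":0.0033,"roll":0,"jaw":0},{"dx":-0.003,"dy":0.002,"dz":0.005,"roll":0,"jaw":0},{"dx":-0.003,"dy":0.002,"dz":0.01,"roll":0,"jaw":0},{"dx":-0.003,"dy":0.002,"dz":0.02,"roll":0,"jaw":0},{"dx":0,"dy":0,"dz":0.03,"roll":0,"jaw":0},{"dx":0,"dy":0,"dz":0.03,"roll":0,"jaw":0}])

```text
t: 18.0
eef_pos: [0.4704, 0.2084, 0.2176]
ee_rot: [3.142, -0.0, -0.553]
force: [0.4, -0.4, -0.4]
width: 0.0006
gripper_force: 0.0
```

>>> servo_tool(moves=[{"dx":0,"dy":0,"dz":0.04,"roll":0,"jaw":0},{"dx":0,"dy":0,"dz":0.04,"roll":0,"jaw":0},{"dx":-0.02,"dy":0.03,"dz":0.03,"roll":0,"jaw":0},{"dx":-0.03,"dy":0.04,"dz":0,"roll":0,"jaw":0},{"dx":-0.03,"dy":0.04,"dz":0,"roll":0,"jaw":0},{"dx":-0.03,"dy":0.04,"dz":0,"roll":0,"jaw":0},{"dx":0,"dy":0.03,"dz":0,"roll":0,"jaw":0},{"dx":0,"dy":0,"dz":0,"roll":0,"jaw":0},{"dx":0,"dy":0,"dz":0,"roll":0,"jaw":0},{"dx":0,"dy":0,"dz":0,"roll":0,"jaw":0}])

```text
t: 19.25
eef_pos: [0.3607, 0.3878, 0.3265]
ee_rot: [-3.141, -0.0, -0.554]
force: [0.5, 0.5, -0.7]
width: 0.0004
gripper_force: 0.0
```

```bash
python3 -c "
from h import *
p,X=cloud('scene');cv2.imwrite('pics/s7.png',p[:,:,::-1])
A=np.array([.6154,.1175,.012]);t=np.deg2rad(148);R=np.array([[np.cos(t),np.sin(t),0],[-np.sin(t),np.cos(t),0],[0,0,1]])
for n in('scene','top'):
  p,X=cloud(n);L=(X-A)@R.T*1000;k=(abs(L[...,1])<20)&(abs(L[...,0]-152)<6)&(L[...,2]>85);print(n,np.median((L[...,2]+.7*(L[...,0]-129))[k]),k.sum())
  m=(abs(X[...,2]-.047)<.008)&(np.hypot(X[...,0]-.438,X[...,1]-.234)<.085);print(cv2.minEnclosingCircle(X[m][:,:2].astype('float32')))
"
```

```text
scene 129.19539908153482 32
((0.43704867362976074, 0.22974374890327454), 0.06975235044956207)
top 127.53498272933152 87
((0.43866273760795593, 0.23506836593151093), 0.06765640527009964)
```

View pics/s7.png

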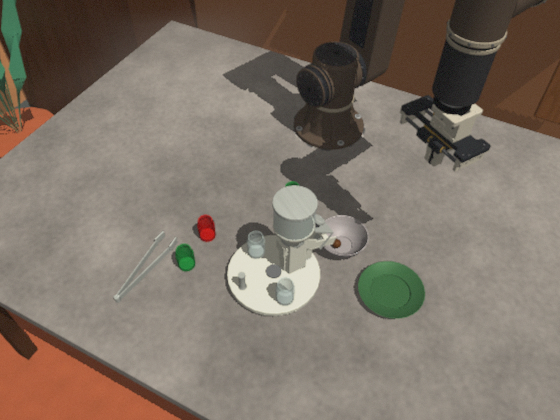

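The picture shows the nutmeg in the bowl at (337,243) and both jars standing at (256,243) and (286,291). The depth readings put the plunger back up and the bowl where it was.

```bash
python3 -c "
from station import *
print(job_done())"
```

```text
the job is handed in; nothing more can be done
None
```

The job is handed in with the nutmeg in the bowl, the plunger sprung back up, both jars standing, and the bowl, plate and tongs left in place; I pushed the plunger by its yoke plate, since the moves cannot tilt the tool to reach its head.

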